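Feed a row of perfume bottles home in the cap press

TASK

Three capped bottles stand in a row in the feed rail of the cap press and a fourth waits on the infeed plate beside the rail. Pushing with the fingertips, first slide the fourth bottle across to the back fence, in line behind the row, then push all four along the rail as one train until the first is fully home against the end stop under the press and all stand closed up, touching, in line; then draw back clear. They are glass: push gently without ramming them, keep them upright and on the plate, never lift them, and leave everything else on the table where it stands.

Things in the scene. Friction and masses are not known exactly. Their poses are not given: they have to be found in the camera images.
- press: Bench cap press with its feed rail, one fixed piece. Origin on the table, under the end stop's face at mid-lane; +y runs back along the lane from the stop to the open infeed end, +x across the lane to the back fence, z up. Aluminium deck, top 12 mm above the table: x -35 to 35 mm for y 0 to 125 mm, then the wider infeed plate, x -95 to 35 mm, to y 315 mm. Lane 38 mm wide, x -19 to 19 mm.
- stop_face (a point): Deck top (12 mm above the table) at the foot of the end stop's face, mid-lane; axes as press. The stop is a dark steel block 54 mm wide, 34 mm high above the deck.
- fence_end (a point): Infeed end of the back fence: on its inner face (x = 19 mm in the press frame) at deck height, y = 315 mm. The fence is a steel bar 8 mm thick, 24 mm high above the deck, running straight from here to the stop.
- guide_end (a point): Infeed end of the straight near guide: on its inner face (x = -19 mm, y = 118 mm in the press frame) at deck height. The guide is a steel bar like the fence, running from the stop to here; a mouth then flares outwards to x = -32 mm at y = 143 mm. Beyond that the lane's near side is open.
- pad (a point): Centre of the underside of the white pressing pad (30 mm diameter), 86 mm above the table, over y = 17 mm. Above it is the head arm, 64 mm wide, heights 155 to 201 mm, out to y = 45 mm over the lane, and an air cylinder up to 281 mm. The press's column and foot (150 mm wide) stand beyond the stop, to y = -177 mm.
- bottle_1: First bottle of the row, nearest the end stop: square clear-glass bottle, 34 x 34 mm, 40 mm high to the shoulder, 56 mm with its 20 mm round black cap, about 90 g; origin at the centre of its underside, x and y square to its sides. Starts 45 to 80 mm short of the stop. Home, its centre is 17 mm from the stop face.
- bottle_2: Second bottle of the row, touching the first: the same square clear-glass bottle, 34 x 34 mm, 40 mm high to the shoulder, 56 mm with its 20 mm round black cap, about 90 g; origin at the centre of its underside, x and y square to its sides. Home, its centre is 51 mm from the stop face.
- bottle_3: Third bottle of the row, touching the second: the same square clear-glass bottle, 34 x 34 mm, 40 mm high to the shoulder, 56 mm with its 20 mm round black cap, about 90 g; origin at the centre of its underside, x and y square to its sides. Home, its centre is 85 mm from the stop face.
- bottle_4: Fourth bottle, standing a little askew on the open infeed plate on the near side of the lane, 42 to 55 mm out of line and 54 to 72 mm behind the third bottle (centres): square clear-glass bottle, 34 x 34 mm, 40 mm high to the shoulder, 56 mm with its 20 mm round black cap, about 90 g; origin at the centre of its underside, x and y square to its sides. Home, its centre is 119 mm and its rear face 136 mm from the stop face.
- stock_1: Bystander: round green-glass stock bottle with black cap, 42 mm diameter, 85 mm high, standing on the table behind the press and fence; origin at the centre of its underside.
- stock_2: Bystander: round green-glass stock bottle, as stock_1, also behind the fence.
- cap_tray: Bystander: clear open tray of spare black caps, 85 x 115 x 28 mm, on the table behind the back fence; origin at the centre of its underside.
- vial: Bystander: small round amber vial, 22 mm diameter, 54 mm high, standing on the table in the nook beside the near guide; origin at the centre of its underside.
- strip_fan: Bystander: fan of white paper smelling strips in an aluminium block 36 x 50 x 40 mm, 160 mm high in all; origin at the centre of its underside.
- pencil_cup: Bystander: glass beaker of pencils, 76 mm diameter, 92 mm high, pencils to 175 mm; origin at the centre of its underside.
- lemon_dish: Bystander: white dish of 120 mm diameter with a lemon on it, 75 mm high; origin at the centre of its underside.
- notebook: Bystander: black notebook, 95 x 150 x 13 mm, lying on the table; origin at the centre of its underside.
Mind the look-alikes: they are no part of the job. What is shaped like the bottle_4 but yellow is not meant.

How it is judged:
By the outcome, as a careful person would: the job done as asked, in the order asked, and still so for the second after the job is handed in, with the robot touching nothing.
It also fails if it takes over 48 s, if anything falls off the work surface, if the arm or the gripper's body presses on something with over 40 N, if the wrist force passes 120 N, or if a joint passes its speed limit or range.

ROBOT

A 6-joint arm with a two-finger parallel gripper is mounted at the origin on the work surface. World frame = base frame: x ahead of the robot, y to its left, z up, the work surface at z = 0. Lengths are in m, angles in rad, forces in N, time in s.
With the tool pointing down it reaches from about 0.225 to 0.875 m from the base axis. Payload 3.4 kg.
Tool frame: the origin (TCP) lies at the very end of the fingers, on their centre line; the grasp point (between the pads) lies 19 mm behind it (grip_depth is the distance from the TCP to the grasp point, in m); x points along the fingers, z is the direction in which the jaws open and shut, and the axes are right-handed (so a half turn about x gives the same grasp; the last joint's range is limited). The gripper opens to 85 mm and grips with 20 to 120 N. Pads are 22 mm wide; open, the fingers measure 114 mm over their backs; the gripper's body (76 mm by 85 mm) begins 54 mm behind the grasp point. The pads swing forward as they close: fully open they stand 13 mm farther back than shut.
Start: joints at [-1.313, 0.276, 1.505, -0, 1.361, -0.121], TCP at [0.213, -0.534, 0.211] pointing down, gripper open.
Joint ranges: [-2.89, 2.89], [-0.75, 2.08], [0.22, 2.7], [-1.18, 4.32], [0.11, 2.71], [-2.7, 2.7]. Speed limits (rad/s): [2.57, 2.57, 3.14, 3.14, 3.14, 3.14].

INTERFACE

Orientations are given as a unit quaternion [w, x, y, z].
In Python, from rig import get_state, get_image, sign_off, grip_depth gives the robot as it stands. The module is installed in compiled form; this text tells all that it offers.
- The arm moves only by the tool arm_command, never from a script. Its argument "series" is a list of rows, each an object with "dp": the shift along the tool's x, y, z scaled (see below), a list of three; "angular": the turn, a rotation vector about the tool's x, y, z scaled (see below), a list of three; "gripper": the finger opening in mm, from 0 to 85.4. A call has exactly 8 rows; each row shifts and turns the pose as measured when the row begins, along the tool's axes as they then stand; what a row does not reach is not made up. The controller multiplies each number of a shift by 0.12 m and each number of a turn by 90 degrees. A row lasts 1/8 s, in which the tool goes at most 62.5 mm and 10.7 degrees, less where a joint would pass 70% of its speed; a pose out of reach is approached as far as the arm can. A call with a number of a shift or a turn outside -1 to 1 is refused whole. A call with a gripper value outside its range is refused whole. The fingers move at their own pace and stop on an object; "grip_force" is the grip in N (left out, the last holds). Time passes only in rows, so rows that do not move let the fingers close, or fill a call up. It gives the time, the measured TCP pose, the force and the opening at its end, in the units of the state.
- get_state(): the state, without advancing time (a new reading comes with each control period).
- get_image(name): name is "scene" or "top" or "wrist"; returns a dict with "image" (400x640x3 uint8, blue, green, red), "depth" (400x640 float32, m along the optical axis (not along the pixel's ray), 0 where there is no reading), "mtx" (3x3 intrinsics, pixels), "view" (4x4, takes a point from world to camera coordinates); the wrist camera has in their place "mount" (4x4, takes a point from camera to tool coordinates, whose origin is the TCP and whose axes are the tool frame's). Camera axes: x right, y up, looking along -z (the intrinsics and any distortion apply to the point x, -y, -z); pixel columns grow to the right and rows downward; lengths in m; the calibration is good to about 2 mm. A picture is of the moment at which its call begins: read the wrist's pose just before it.
- sign_off(): hands the job in, once; it reports no verdict.
The state is a dict: "clock": time; "qpos": joint angles; "qd": joint speeds; "effort": joint torques, N m; "position": TCP position; "ee_rot": TCP orientation; "contact_force": force on the tool from outside, world axes, zero at the start; "moment": the same for the moment, N m; "width": finger opening in m.
Only numpy, scipy, OpenCV 4.12 (cv2) and the standard library are available. Lean on these libraries where they do the work, as an engineer would, in place of code of your own. Each camera call takes 0.05 s, during which the arm holds its last target. There are 200 camera calls.

## Working session

There is one attempt and no reset: what is moved stays moved. The work goes in short steps, Python scripts to look and compute and a tool call to move; the robot and the scene stay as the last step left them, time stands still between calls to the robot, and variables do not carry over. Pictures are saved under pics/ and viewed, about 8 in all and at most 12, crops included, and the job is handed in when it is done.

Besides the shell and the picture viewer there is one more tool, called as a command line: name --argument value ..., lists and objects as JSON in quotes. arm_command: Moves the arm, as the interface text tells. Its arguments: {"type":"object","properties":{"series":{"type":"array","items":{"type":"object","properties":{"dp":{"type":"array","items":{"type":"number"}},"angular":{"type":"array","items":{"type":"number"}},"gripper":{"type":"number"}}}},"grip_force":{"type":"number"}},"required":["series"]}

```bash
mkdir -p pics; cat > h.py <<'E'
import numpy as np, cv2
from rig import get_state,get_image
def ray(c,u,v,z):
    d=cv2.undistortPoints(np.array([[[u,v]]],float),c['mtx'],c.get('dist'))[0,0] if True else 0
    R=c['view'][:3,:3];t=c['view'][:3,3]
    o=-R.T@t; w=R.T@np.array([d[0],-d[1],-1.])
    return o+w*(z-o[2])/w[2]
def proj(c,P):
    p=c['view'][:3,:3]@np.array(P,float)+c['view'][:3,3]
    q=c['mtx']@np.array([p[0],-p[1],-p[2]]);return q[:2]/q[2]
E
python3 - <<'E'
from h import *
s=get_state();print(s)
for n in('top','scene'):
    c=get_image(n);print(n,[k for k in c]);print(c['mtx'],c['view'])
    cv2.imwrite(f'pics/{n}0.png',c['image'])
E
```

```text
{'clock': 0.0, 'qpos': array([-1.31301843e+00,  2.76561743e-01,  1.50612118e+00, -1.20866733e-05,
        1.36069086e+00, -1.21003034e-01]), 'qd': array([-9.16437472e-04, -5.15985581e-05,  1.58814971e-03,  9.59356167e-04,
       -4.27420775e-04, -4.84345327e-04]), 'effort': array([-2.04256437e-03, -4.16773081e+01, -2.45802695e+01, -8.90714127e-04,
        1.09642619e-02, -6.12952931e-06]), 'position': array([ 0.21247384, -0.53370207,  0.21036346]), 'ee_rot': array([ 0.58471259,  0.3973392 ,  0.58566742, -0.39651788]), 'contact_force': array([-0.77007321,  0.63399747,  0.35890111]), 'moment': array([-0.00329863, -0.05155332,  0.04194934]), 'width': 0.08524734140816978}
top ['image', 'depth', 'mtx', 'view']
[[375.432074     0.         320.38854244]
 [  0.         375.432074   200.29333753]
 [  0.           0.           1.        ]] [[-1.22427793e-03 -9.99997769e-01 -1.72115964e-03 -4.50140391e-02]
 [ 9.88796050e-01 -1.46747438e-03  1.49265596e-01 -5.28821182e-01]
 [-1.49267789e-01 -1.51913327e-03  9.88795641e-01 -1.37553627e+00]
 [ 0.00000000e+00  0.00000000e+00  0.00000000e+00  1.00000000e+00]]
scene ['image', 'depth', 'mtx', 'view']
[[488.18208357   0.         323.83705085]
 [  0.         488.18208357 196.70887708]
 [  0.           0.           1.        ]] [[ 0.3528307   0.93567314 -0.00512579 -0.11615475]
 [-0.77713387  0.29608973  0.55533218  0.36491922]
 [ 0.5211271  -0.19195481  0.83161283 -1.84170343]
 [ 0.          0.          0.          1.        ]]
```

View pics/top0.png

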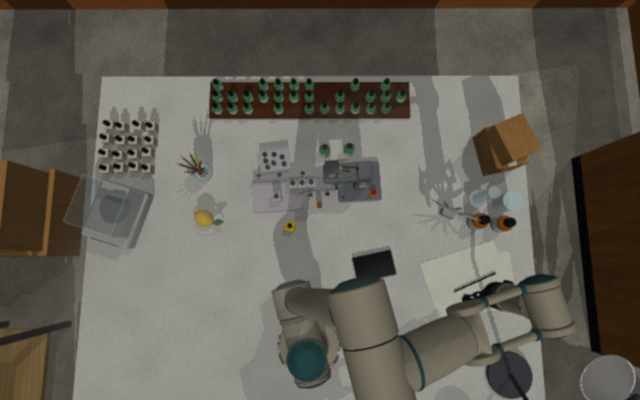

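View pics/scene0.png

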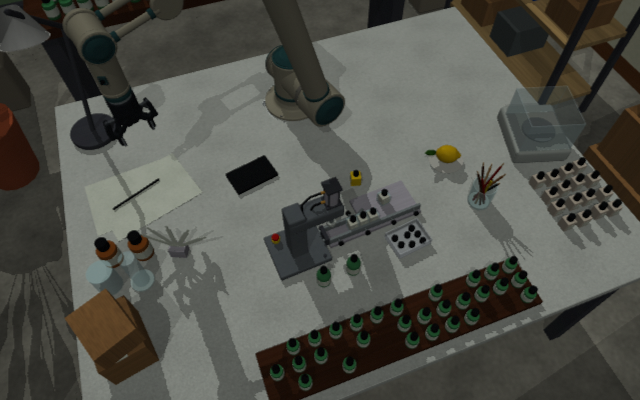

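The top view shows the press at about (345,180), with the infeed at the left (253–290, 190). Row caps are near (295–312,183) and bottle_4's cap near (276,196). Candidates for bottle_4 are the clear one at (276,196) and the yellow look-alike at (290,226); I choose (276,196). In the scene view these are bottle_4 at (384,194), yellow at (355,176) and the row at (350–373,217).

```bash
python3 - <<'E'
from h import *
c=get_image('top');im=c['image'][160:225,245:345]
a=cv2.resize(im,None,fx=8,fy=8,interpolation=cv2.INTER_CUBIC)[:, :800]
cv2.imwrite('pics/topcrop.png',a)
for uv in [(276,196),(295,183),(303,183),(311,183)]: print(uv,ray(c,*uv,0.068))
for uv in [(254,179),(253,211)]: print(uv,ray(c,*uv,.012), c['depth'][uv[1],uv[0]])
c=get_image('scene');im=c['image'][165:265,310:440]
cv2.imwrite('pics/scenecrop.png',cv2.resize(im,None,fx=6,fy=6,interpolation=cv2.INTER_CUBIC))
E
```

```text
(276, 196) [0.54079046 0.11845678 0.068     ]
(295, 183) [0.58967028 0.04857784 0.068     ]
(303, 183) [0.58962369 0.01882003 0.068     ]
(311, 183) [ 0.5895771  -0.01093556  0.068     ]
(254, 179) [0.61683516 0.21169019 0.012     ] 1.4568112
(253, 211) [0.49185995 0.2123733  0.012     ] 1.4509599
```

View pics/topcrop.png

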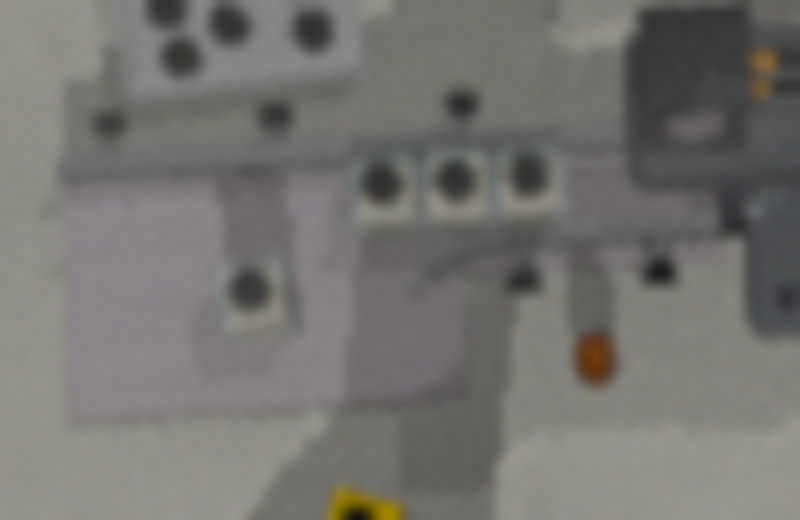

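View pics/scenecrop.png

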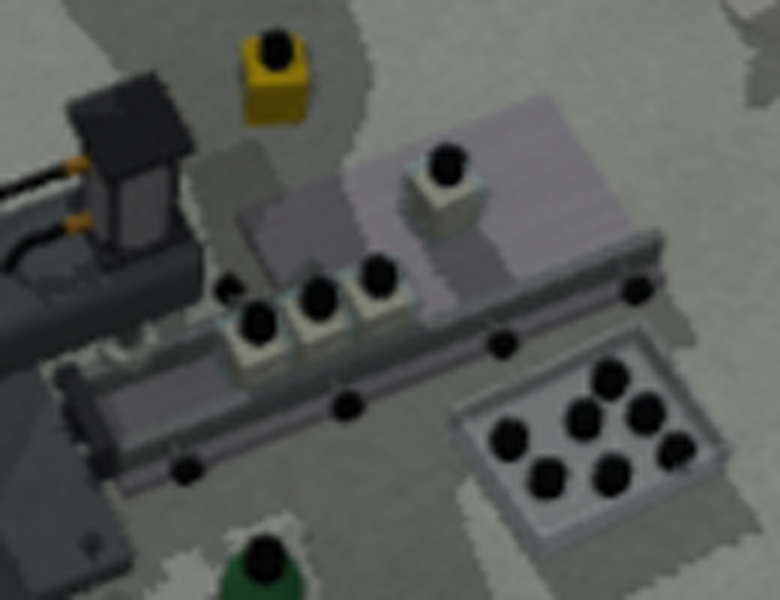

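The crops confirm the clear bottle_4 at crop (250,290), i.e. full-image (276,196). Row caps are at full-image (293,182), (302,182) and (311,182). The press is yawed by a few degrees, and yellow lies off the plate. Next I'll check tool axes and the wrist camera mount, then fly over.

```bash
python3 - <<'E'
from h import *
from scipy.spatial.transform import Rotation as R
s=get_state();q=s['ee_rot'];print(R.from_quat([*q[1:],q[0]]).as_matrix().round(3))
c=get_image('wrist');print(c['mtx'],c['mount'].round(4))
E
```

```text
[[-0.     0.929  0.37 ]
 [ 0.001  0.37  -0.929]
 [-1.     0.    -0.001]]
[[338.41143685   0.         320.98556936]
 [  0.         338.41143685 201.61920419]
 [  0.           0.           1.        ]] [[ 8.000e-04  2.647e-01 -9.643e-01 -1.637e-01]
 [ 4.000e-04  9.643e-01  2.647e-01  6.610e-02]
 [ 1.000e+00 -6.000e-04  6.000e-04  1.200e-03]
 [ 0.000e+00  0.000e+00  0.000e+00  1.000e+00]]
```

arm_command --series '[{"dp": [-0.07,0.15,-0.15],"angular": [0,0,0],"gripper": 0},{"dp": [-0.07,0.33,-0.34],"angular": [0,0,0],"gripper": 0},{"dp": [-0.07,0.33,-0.34],"angular": [0,0,0],"gripper": 0},{"dp": [-0.07,0.33,-0.34],"angular": [0,0,0],"gripper": 0},{"dp": [-0.07,0.33,-0.34],"angular": [0,0,0],"gripper": 0},{"dp": [-0.07,0.33,-0.34],"angular": [0,0,0],"gripper": 0},{"dp": [0,0.33,-0.34],"angular": [0,0,0],"gripper": 0},{"dp": [0,0.33,-0.34],"angular": [0,0,0],"gripper": 0}]'

```text
clock: 1.25
position: [0.3784, -0.1253, 0.2667]
ee_rot: [0.586, 0.401, 0.582, -0.396]
contact_force: [0.5, -0.4, 0.6]
width: -0.0002
```

arm_command --series '[{"dp": [0,0.34,-0.36],"angular": [0,0,0],"gripper": 0},{"dp": [0,0.34,-0.36],"angular": [0,0,0],"gripper": 0},{"dp": [0,0.34,-0.36],"angular": [0,0,0],"gripper": 0},{"dp": [0,0.25,-0.25],"angular": [0,0,0],"gripper": 0},{"dp": [0,0.1,-0.1],"angular": [0.07,0,0],"gripper": 0},{"dp": [0,0,0],"angular": [0.07,0,0],"gripper": 0},{"dp": [0,0,0],"angular": [0.07,0,0],"gripper": 0},{"dp": [0,0,0],"angular": [0,0,0],"gripper": 0}]'

```text
clock: 2.25
position: [0.4617, 0.1148, 0.273]
ee_rot: [0.513, 0.493, 0.511, -0.483]
contact_force: [-0.6, -0.1, -0.1]
width: -0.0004
```

```bash
cat >> h.py <<'E'
from scipy.spatial.transform import Rotation as Ro
def wrist():
    s=get_state();c=get_image('wrist');q=s['ee_rot']
    T=np.eye(4);T[:3,:3]=Ro.from_quat([*q[1:],q[0]]).as_matrix();T[:3,3]=s['position']
    c['view']=np.linalg.inv(T@c['mount']);c['T']=T;return c,s
E
python3 - <<'E'
from h import *
c,s=wrist();print(s['position'],c['T'][:3,:3].round(3),s['clock'])
np.savez('w1.npz',**c)
cv2.imwrite('pics/w1.png',c['image'])
E
```

```text
[0.46174489 0.11483965 0.27296701] [[ 0.013  0.999  0.048]
 [ 0.008  0.048 -0.999]
 [-1.     0.013 -0.007]] 2.25
```

View pics/w1.png

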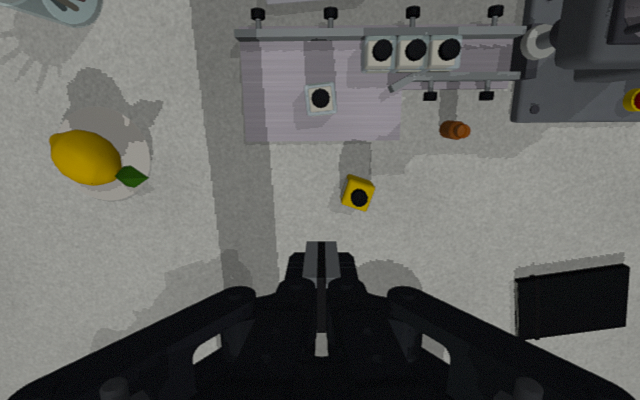

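The wrist view shows bottle_4's cap at (320,98) and row caps at (382,49), (414,49) and (449,49). The fence runs along rows 30–40 from (237,35). Plate near corners are (245,141) and (400,139), and yellow at (358,193) is off the plate.

```bash
python3 - <<'E'
from h import *
c=dict(np.load('w1.npz'));im=c['image']
g=cv2.cvtColor(im,cv2.COLOR_BGR2GRAY)
print('depth deck',c['depth'][120,300],'ray check')
m=(g<45).astype(np.uint8)
n,l,st,ce=cv2.connectedComponentsWithStats(m[:170,230:520])
for i in range(1,n):
    if st[i,4]>60: u,v=ce[i]+[230,0]; print(st[i],(u.round(1),v.round(1)),ray(c,u,v,.068).round(4))
for k,(u,v) in dict(pl1=(245,141.5),pl2=(399,139),left=(243,50)).items(): print(k,ray(c,u,v,.012).round(4))
# vertical profiles for near edge & fence edges
for u in (255,290,340,390,480): print(u,g[24:48,u].tolist(),g[132:148,u].tolist())
for v in (60,120): print(v,g[v,235:255].tolist())
print(g[60,505:525].tolist(),g[66,505:525].tolist())
# deproject depth sanity
u,v=300,120;Z=c['depth'][v,u];d=cv2.undistortPoints(np.array([[[u,v]]],float),c['mtx'],None)[0,0]
print(np.linalg.inv(c['view'])@[d[0]*Z,-d[1]*Z,-Z,1])
cr=cv2.resize(im[15:155,230:530],None,fx=2.66,fy=2.66,interpolation=cv2.INTER_CUBIC);cv2.imwrite('pics/w1c.png',cr)
E
```

```text
depth deck 0.41360855 ray check
[258   5  16  13 162] (np.float64(495.1), np.float64(10.8)) [ 0.6316 -0.0476  0.068 ]
[ 94   7  14  13 145] (np.float64(330.0), np.float64(12.4)) [0.6226 0.114  0.068 ]
[176   6  14  13 153] (np.float64(412.5), np.float64(11.7)) [0.627  0.0331 0.068 ]
[ 21   8  14  12 148] (np.float64(257.4), np.float64(13.4)) [0.6184 0.1855 0.068 ]
[280  36  10  35 261] (np.float64(515.6), np.float64(55.0)) [ 0.5926 -0.0753  0.068 ]
[175  39  21  22 334] (np.float64(415.5), np.float64(49.6)) [0.5929 0.026  0.068 ]
[208  39  22  22 352] (np.float64(449.0), np.float64(49.1)) [ 0.5949 -0.0075  0.068 ]
[143  40  19  21 319] (np.float64(382.0), np.float64(49.8)) [0.591  0.0598 0.068 ]
[281  80   9  41 219] (np.float64(515.2), np.float64(100.2)) [ 0.5492 -0.0834  0.068 ]
[ 82  89  17  19 248] (np.float64(320.1), np.float64(97.9)) [0.5416 0.12   0.068 ]
[194  91  13  10 114] (np.float64(429.9), np.float64(95.8)) [0.5492 0.0059 0.068 ]
[249  91  15   9 118] (np.float64(486.0), np.float64(95.3)) [ 0.5526 -0.0522  0.068 ]
[210 121  16  16 140] (np.float64(445.6), np.float64(127
[... 798 characters left out ...]
11, 14] [128, 125, 125, 121, 119, 125, 123, 122, 127, 128, 124, 128, 131, 132, 132, 131]
480 [86, 84, 102, 108, 109, 108, 110, 109, 109, 109, 94, 79, 73, 70, 74, 113, 120, 118, 114, 113, 93, 87, 89, 88] [131, 136, 137, 137, 131, 131, 133, 133, 131, 133, 135, 138, 134, 131, 130, 129]
60 [116, 114, 117, 116, 107, 101, 103, 105, 104, 105, 107, 106, 106, 105, 106, 105, 106, 106, 105, 104]
120 [113, 112, 111, 109, 111, 111, 114, 115, 108, 101, 109, 109, 112, 109, 108, 111, 110, 107, 111, 110]
[86, 87, 86, 88, 89, 73, 46, 19, 19, 22, 19, 22, 21, 22, 16, 24, 21, 24, 22, 21] [87, 89, 90, 89, 83, 55, 25, 21, 22, 21, 25, 16, 24, 21, 22, 24, 21, 17, 18, 19]
[0.51695822 0.14387212 0.01234945 1.        ]
```

View pics/w1c.png

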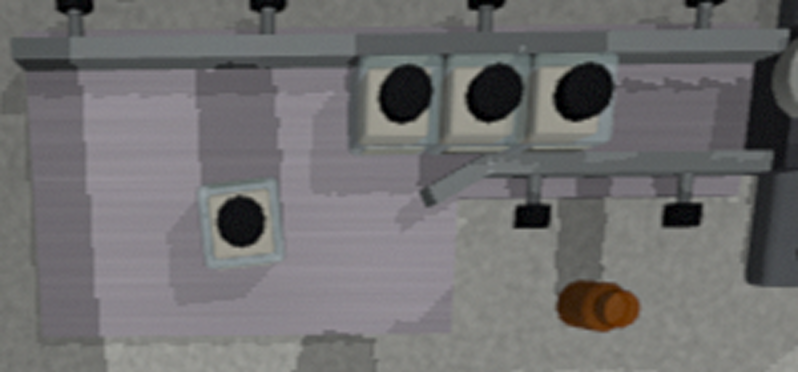

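arm_command --series '[{"dp": [0.1,0.14,-0.01],"angular": [-0.006,-0.005,-0.008],"gripper": 0},{"dp": [0.2,0.14,0],"angular": [0,0,0],"gripper": 0},{"dp": [0.35,0,0],"angular": [0,0,0],"gripper": 0},{"dp": [0.35,0,0],"angular": [0,0,0],"gripper": 0},{"dp": [0.35,0,0],"angular": [0,0,0],"gripper": 0},{"dp": [0.35,0,0],"angular": [0,0,0],"gripper": 0},{"dp": [0.15,0,0],"angular": [0,0,0],"gripper": 0},{"dp": [0,0,0],"angular": [0,0,0],"gripper": 0}]'

```text
clock: 3.3
position: [0.4957, 0.119, 0.0489]
ee_rot: [0.519, 0.484, 0.516, -0.48]
contact_force: [-0.9, -0.3, 0.1]
width: 0.0002
```

```bash
cat > p.py <<'E'
from h import *
th=.058;O=np.array([.6007,-.0976])
ex=np.array([np.cos(th),np.sin(th)]);ey=np.array([-ex[1],ex[0]])
def pr(p): d=np.array(p[:2])-O; return np.array([d@ex,d@ey])
def rep():
    s=get_state();q=s['ee_rot'];M=Ro.from_quat([*q[1:],q[0]]).as_matrix()
    print('t',s['clock'],'press',pr(s['position']).round(4),'z',s['position'][2].round(4),'F',(s['contact_force']).round(2),'x',M[:,0].round(3),'yaw',np.arctan2(M[1,1],M[0,1]).round(3))
    f=s['contact_force'];print('Fpress',(f[:2]@ex).round(2),(f[:2]@ey).round(2))
    return s,M
E
python3 - <<'E'
from p import *
rep(); c=dict(np.load('w1.npz'));print('yellow',ray(c,358,197,.068),'pr',pr(ray(c,358,197,.068)))
for u,v in((290,41),(480,39)):print(pr(ray(c,u,v,.012)))
print('stop',pr(ray(c,511,60,.046)),pr(ray(c,511,60,.012)))
E
```

```text
t 3.3 press [-0.0922  0.2223] z 0.0489 F [-0.89 -0.34  0.1 ] x [ 0.006  0.001 -1.   ] yaw 0.071
Fpress -0.91 -0.29
yellow [0.43728081 0.07224105 0.068     ] pr [-0.15329914  0.17902845]
[0.01935808 0.25531373]
[0.01915888 0.03640413]
stop [-0.00840965  0.01539455] [-0.0037592  -0.00211472]
```

arm_command --series '[{"dp": [0.12,0,0.01],"angular": [0.008,0,-0.004],"gripper": 0},{"dp": [0.1,0,0],"angular": [0,0,0],"gripper": 0},{"dp": [0,0,0],"angular": [0,0,0],"gripper": 0},{"dp": [0,0.03,0],"angular": [0,0,0],"gripper": 0},{"dp": [0,0.03,0],"angular": [0,0,0],"gripper": 0},{"dp": [0,0.025,0],"angular": [0,0,0],"gripper": 0},{"dp": [0,0.02,0],"angular": [0,0,0],"gripper": 0},{"dp": [0,0.02,0],"angular": [0,0,0],"gripper": 0}]'

```text
clock: 4.3
position: [0.5148, 0.1191, 0.0245]
ee_rot: [0.516, 0.487, 0.513, -0.483]
contact_force: [0.0, 0.8, 0.3]
width: 0.0
```

```bash
python3 -c "from p import *;rep()"
```

```text
t 4.3 press [-0.0732  0.2213] z 0.0245 F [0.01 0.83 0.31] x [ 0.007  0.001 -1.   ] yaw 0.059
Fpress 0.06 0.83
```

arm_command --series '[{"dp": [0,0.02,0],"angular": [0,0,0],"gripper": 0},{"dp": [0,0.025,0],"angular": [0,0,0],"gripper": 0},{"dp": [0,0.025,0],"angular": [0,0,0],"gripper": 0},{"dp": [0,0.025,0],"angular": [0,0,0],"gripper": 0},{"dp": [0,0.025,0],"angular": [0,0,0],"gripper": 0},{"dp": [0,0.025,0],"angular": [0,0,0],"gripper": 0},{"dp": [0,0.025,0],"angular": [0,0,0],"gripper": 0},{"dp": [0,0.02,0],"angular": [0,0,0],"gripper": 0}]'

```text
clock: 5.3
position: [0.5382, 0.1204, 0.0244]
ee_rot: [0.515, 0.487, 0.513, -0.484]
contact_force: [-0.3, -0.9, -0.3]
width: -0.0007
```

```bash
python3 - <<'E'
from p import *
rep();c,s=wrist();cv2.imwrite('pics/w2.png',cv2.resize(c['image'][:260,140:540],None,fx=2,fy=2))
E
```

```text
t 5.3 press [-0.0498  0.2213] z 0.0244 F [-0.26 -0.9  -0.29] x [ 0.005  0.001 -1.   ] yaw 0.059
Fpress -0.31 -0.88
```

View pics/w2.png

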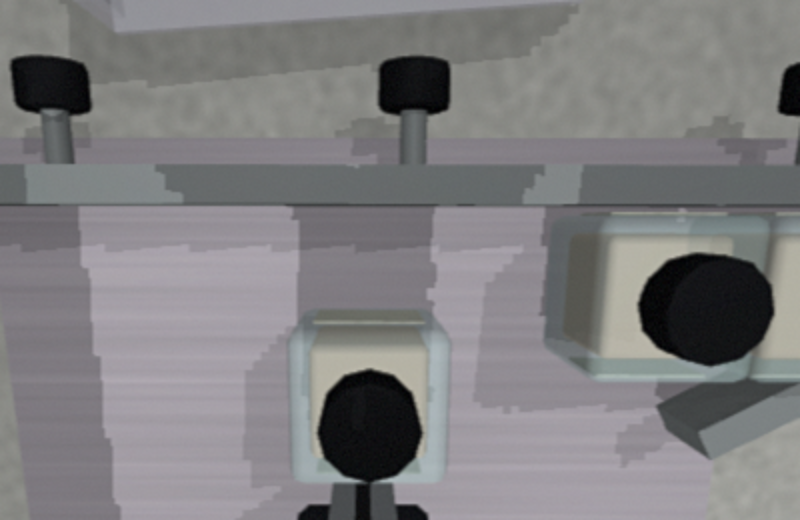

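The wrist crop shows bottle_4 upright and squared to the fingertips at (370,400). Its far face is about 100 px short of the fence at row 205, so I push on.

arm_command --series '[{"dp": [0,0.02,0],"angular": [0,0,0],"gripper": 0},{"dp": [0,0.025,0],"angular": [0,0,0],"gripper": 0},{"dp": [0,0.025,0],"angular": [0,0,0],"gripper": 0},{"dp": [0,0.025,0],"angular": [0,0,0],"gripper": 0},{"dp": [0,0.02,0],"angular": [0,0,0],"gripper": 0},{"dp": [0,0.015,0],"angular": [0,0,0],"gripper": 0},{"dp": [0,0.01,0],"angular": [0,0,0],"gripper": 0},{"dp": [0,0.01,0],"angular": [0,0,0],"gripper": 0}]'

```text
clock: 6.35
position: [0.5577, 0.1216, 0.0245]
ee_rot: [0.516, 0.487, 0.513, -0.484]
contact_force: [-0.9, -0.0, 0.7]
width: 0.0001
```

```bash
python3 -c "from p import *;rep()"
```

```text
t 6.35 press [-0.0302  0.2213] z 0.0245 F [-0.95 -0.01  0.72] x [ 0.005  0.001 -1.   ] yaw 0.059
Fpress -0.95 0.05
```

arm_command --series '[{"dp": [0,0.006,0],"angular": [0,0,0],"gripper": 0},{"dp": [0,0.006,0],"angular": [0,0,0],"gripper": 0},{"dp": [0,0.006,0],"angular": [0,0,0],"gripper": 0},{"dp": [0,0.006,0],"angular": [0,0,0],"gripper": 0},{"dp": [0,0.006,0],"angular": [0,0,0],"gripper": 0},{"dp": [0,0.004,0],"angular": [0,0,0],"gripper": 0},{"dp": [0,0.004,0],"angular": [0,0,0],"gripper": 0},{"dp": [0,0.004,0],"angular": [0,0,0],"gripper": 0}]'

```text
clock: 7.35
position: [0.5629, 0.1219, 0.0245]
ee_rot: [0.515, 0.487, 0.513, -0.484]
contact_force: [0.2, 0.3, 0.5]
width: -0.0001
```

```bash
python3 -c "from p import *;rep()"
```

```text
t 7.35 press [-0.025   0.2213] z 0.0245 F [0.18 0.29 0.48] x [ 0.005  0.001 -1.   ] yaw 0.059
Fpress 0.2 0.28
```

arm_command --series '[{"dp": [0,0.004,0],"angular": [0,0,0],"gripper": 0},{"dp": [0,0.004,0],"angular": [0,0,0],"gripper": 0},{"dp": [0,0.004,0],"angular": [0,0,0],"gripper": 0},{"dp": [0,0.004,0],"angular": [0,0,0],"gripper": 0},{"dp": [0,0.004,0],"angular": [0,0,0],"gripper": 0},{"dp": [0,0.004,0],"angular": [0,0,0],"gripper": 0},{"dp": [0,0.004,0],"angular": [0,0,0],"gripper": 0},{"dp": [0,0.004,0],"angular": [0,0,0],"gripper": 0}]'

```text
clock: 8.35
position: [0.5629, 0.1219, 0.0243]
ee_rot: [0.514, 0.485, 0.515, -0.486]
contact_force: [-4.2, 0.7, 2.9]
width: 0.0001
```

```bash
python3 - <<'E'
from p import *
rep();c,s=wrist();cv2.imwrite('pics/w3.png',cv2.resize(c['image'][:260,140:540],None,fx=2,fy=2))
E
```

```text
t 8.35 press [-0.025   0.2213] z 0.0243 F [-4.23  0.71  2.94] x [-0.003  0.    -1.   ] yaw 0.059
Fpress -4.18 0.95
```

View pics/w3.png

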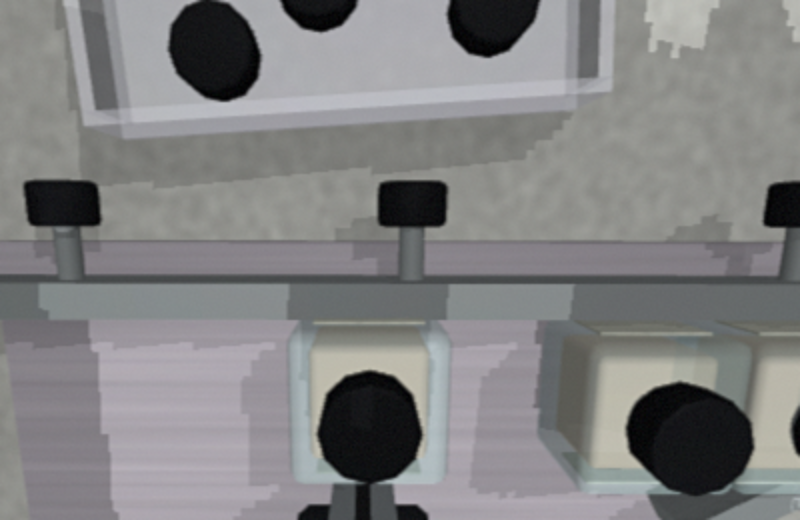

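Bottle_4 (370,400) is flush with the fence (its inner face at row ~320) and the force has risen to 4 N with no motion. It's in line behind the row. Now I back off and check the last joint's room for a 90° turn.

arm_command --series '[{"dp": [0,-0.02,0],"angular": [0,0,0],"gripper": 0},{"dp": [0,-0.08,0],"angular": [0,0,0],"gripper": 0},{"dp": [0,-0.1,0],"angular": [0,0,0],"gripper": 0},{"dp": [-0.06,-0.05,0],"angular": [0,0,0],"gripper": 0},{"dp": [-0.06,0,-0.1],"angular": [0,0,0],"gripper": 0},{"dp": [0,0,-0.15],"angular": [0,0,0],"gripper": 0},{"dp": [0,0,-0.15],"angular": [0,0,0],"gripper": 0},{"dp": [0,0,0],"angular": [0,0,0],"gripper": 0}]'

```text
clock: 9.4
position: [0.5332, 0.1727, 0.0408]
ee_rot: [0.516, 0.488, 0.513, -0.482]
contact_force: [-0.7, 0.8, -1.1]
width: -0.0003
```

```bash
python3 -c "
from p import *;s,M=rep();print(s['qpos'].round(2))"
```

```text
t 9.4 press [-0.0518  0.2738] z 0.0408 F [-0.7   0.81 -1.08] x [ 0.009  0.003 -1.   ] yaw 0.059
Fpress -0.65 0.85
[0.19 0.4  1.79 0.   0.95 1.7 ]
```

arm_command --series '[{"dp": [0,0,0],"angular": [-0.11,0,0],"gripper": 0},{"dp": [0,0,0],"angular": [-0.11,0,0],"gripper": 0},{"dp": [0,0,0],"angular": [-0.11,0,0],"gripper": 0},{"dp": [0,0,0],"angular": [-0.11,0,0],"gripper": 0},{"dp": [0,0,0],"angular": [-0.11,0,0],"gripper": 0},{"dp": [0,0,0],"angular": [-0.11,0,0],"gripper": 0},{"dp": [0,0,0],"angular": [-0.11,0,0],"gripper": 0},{"dp": [0,0,0],"angular": [-0.08,0,0],"gripper": 0}]'

```text
clock: 10.4
position: [0.5326, 0.1735, 0.0382]
ee_rot: [0.707, 0.044, 0.704, -0.045]
contact_force: [-0.1, 0.4, -0.8]
width: 0.0003
```

```bash
python3 -c "
from p import *;s,M=rep()"
```

```text
t 10.4 press [-0.0523  0.2746] z 0.0382 F [-0.11  0.4  -0.77] x [ 0.005 -0.001 -1.   ] yaw 1.444
Fpress -0.08 0.41
```

arm_command --series '[{"dp": [0,0,0],"angular": [-0.07,0,0],"gripper": 0},{"dp": [0,0,0],"angular": [-0.04,0,0],"gripper": 0},{"dp": [0,0.02,0],"angular": [0,0,0],"gripper": 0},{"dp": [0,0,0.12],"angular": [0,0,0],"gripper": 0},{"dp": [0,0,0.12],"angular": [0,0,0],"gripper": 0},{"dp": [0,0,0.1],"angular": [0,0,0],"gripper": 0},{"dp": [0,0,0.04],"angular": [0,0,0],"gripper": 0},{"dp": [0,0,0],"angular": [0,0,0],"gripper": 0}]'

```text
clock: 11.4
position: [0.5826, 0.1786, 0.0369]
ee_rot: [0.708, -0.019, 0.705, 0.017]
contact_force: [-0.2, 0.6, -0.2]
width: -0.0002
```

```bash
python3 -c "
from p import *;s,M=rep()"
```

```text
t 11.4 press [-0.002   0.2767] z 0.0369 F [-0.18  0.62 -0.19] x [ 0.005 -0.003 -1.   ] yaw 1.622
Fpress -0.15 0.63
```

arm_command --series '[{"dp": [0.06,0,0.01],"angular": [-0.004,0,0],"gripper": 0},{"dp": [0.05,0,0],"angular": [0,0,0],"gripper": 0},{"dp": [0,0,0],"angular": [0,0,0],"gripper": 0},{"dp": [0,-0.04,0],"angular": [0,0,0],"gripper": 0},{"dp": [0,-0.04,0],"angular": [0,0,0],"gripper": 0},{"dp": [0,-0.03,0],"angular": [0,0,0],"gripper": 0},{"dp": [0,-0.02,0],"angular": [0,0,0],"gripper": 0},{"dp": [0,-0.02,0],"angular": [0,0,0],"gripper": 0}]'

```text
clock: 12.4
position: [0.5834, 0.159, 0.0229]
ee_rot: [0.708, -0.022, 0.706, 0.019]
contact_force: [0.2, -0.3, -0.1]
width: -0.0
```

```bash
python3 - <<'E'
from p import *
rep();c,s=wrist();cv2.imwrite('pics/w4.png',cv2.resize(c['image'][:320,120:520],None,fx=1.8,fy=1.8))
E
```

```text
t 12.4 press [-0.0024  0.2572] z 0.0229 F [ 0.18 -0.31 -0.12] x [ 0.003 -0.003 -1.   ] yaw 1.628
Fpress 0.16 -0.32
```

View pics/w4.png

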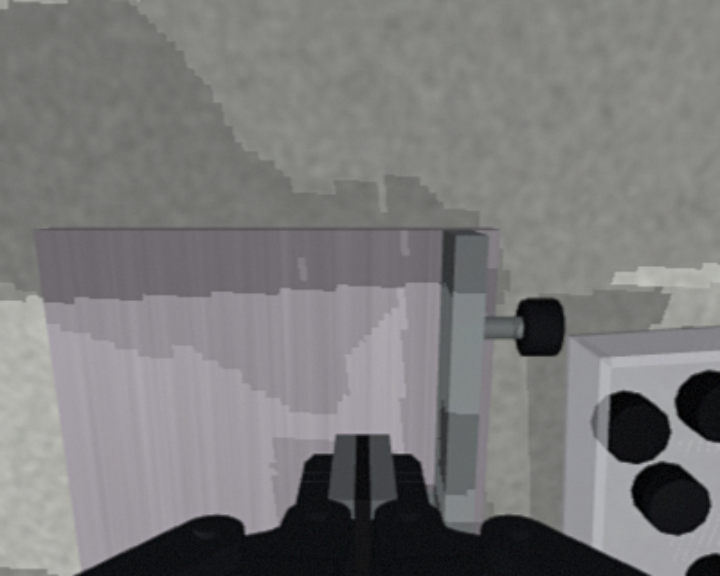

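Fingers (360,470) stand mid-lane, clear of the fence at (460,400). I push the train at about 20 mm/s.

arm_command --series '[{"dp": [0,-0.02,0],"angular": [0,0,0],"gripper": 0},{"dp": [0,-0.02,0],"angular": [0,0,0],"gripper": 0},{"dp": [0,-0.02,0],"angular": [0,0,0],"gripper": 0},{"dp": [0,-0.02,0],"angular": [0,0,0],"gripper": 0},{"dp": [0,-0.02,0],"angular": [0,0,0],"gripper": 0},{"dp": [0,-0.02,0],"angular": [0,0,0],"gripper": 0},{"dp": [0,-0.02,0],"angular": [0,0,0],"gripper": 0},{"dp": [0,-0.02,0],"angular": [0,0,0],"gripper": 0}]'

```text
clock: 13.45
position: [0.5845, 0.1391, 0.0231]
ee_rot: [0.708, -0.021, 0.706, 0.019]
contact_force: [-0.4, -0.2, 0.7]
width: 0.0004
```

arm_command --series '[{"dp": [0,-0.02,0],"angular": [0,0,0],"gripper": 0},{"dp": [0,-0.02,0],"angular": [0,0,0],"gripper": 0},{"dp": [0,-0.02,0],"angular": [0,0,0],"gripper": 0},{"dp": [0,-0.02,0],"angular": [0,0,0],"gripper": 0},{"dp": [0,-0.02,0],"angular": [0,0,0],"gripper": 0},{"dp": [0,-0.02,0],"angular": [0,0,0],"gripper": 0},{"dp": [0,-0.02,0],"angular": [0,0,0],"gripper": 0},{"dp": [0,-0.02,0],"angular": [0,0,0],"gripper": 0}]'

```text
clock: 14.45
position: [0.5857, 0.119, 0.0231]
ee_rot: [0.708, -0.021, 0.706, 0.02]
contact_force: [0.0, 1.6, -0.6]
width: -0.0003
```

```bash
python3 - <<'E'
from p import *
rep();c=get_image('top')
cv2.imwrite('pics/t2.png',cv2.resize(c['image'][160:225,245:345],None,fx=8,fy=8,interpolation=cv2.INTER_CUBIC))
c=get_image('scene')
cv2.imwrite('pics/s2.png',cv2.resize(c['image'][150:265,300:440],None,fx=5,fy=5,interpolation=cv2.INTER_CUBIC))
E
```

```text
t 14.45 press [-0.0024  0.2171] z 0.0231 F [ 0.    1.61 -0.58] x [ 0.003 -0.002 -1.   ] yaw 1.628
Fpress 0.09 1.61
```

View pics/s2.png

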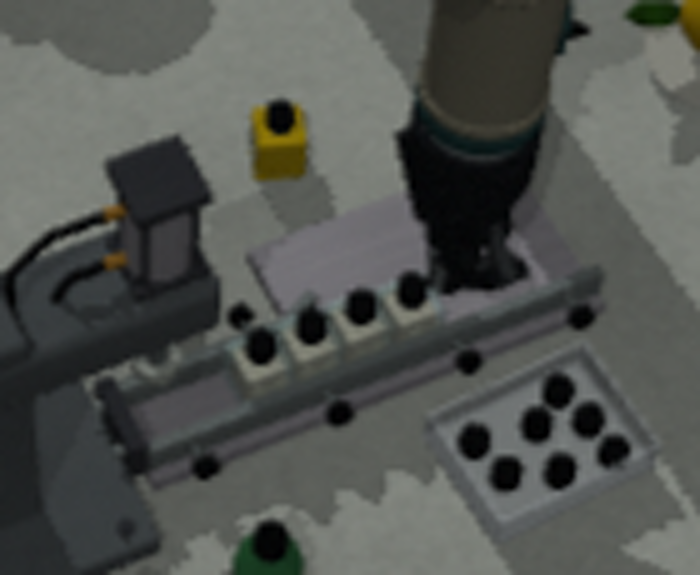

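The scene crop shows four caps in line at (262,347), (312,326), (361,307) and (411,290), with the fingers right behind. I keep pushing.

arm_command --series '[{"dp": [0,-0.02,0],"angular": [0,0,0],"gripper": 0},{"dp": [0,-0.02,0],"angular": [0,0,0],"gripper": 0},{"dp": [0,-0.02,0],"angular": [0,0,0],"gripper": 0},{"dp": [0,-0.02,0],"angular": [0,0,0],"gripper": 0},{"dp": [0,-0.02,0],"angular": [0,0,0],"gripper": 0},{"dp": [0,-0.02,0],"angular": [0,0,0],"gripper": 0},{"dp": [0,-0.02,0],"angular": [0,0,0],"gripper": 0},{"dp": [0,-0.02,0],"angular": [0,0,0],"gripper": 0}]'

```text
clock: 15.55
position: [0.5868, 0.0987, 0.0231]
ee_rot: [0.708, -0.021, 0.706, 0.02]
contact_force: [-1.0, 2.5, 0.9]
width: 0.0003
```

arm_command --series '[{"dp": [0,-0.02,0],"angular": [0,0,0],"gripper": 0},{"dp": [0,-0.02,0],"angular": [0,0,0],"gripper": 0},{"dp": [0,-0.02,0],"angular": [0,0,0],"gripper": 0},{"dp": [0,-0.02,0],"angular": [0,0,0],"gripper": 0},{"dp": [0,-0.02,0],"angular": [0,0,0],"gripper": 0},{"dp": [0,-0.02,0],"angular": [0,0,0],"gripper": 0},{"dp": [0,-0.02,0],"angular": [0,0,0],"gripper": 0},{"dp": [0,-0.02,0],"angular": [0,0,0],"gripper": 0}]'

```text
clock: 16.55
position: [0.5879, 0.0781, 0.0231]
ee_rot: [0.708, -0.021, 0.706, 0.02]
contact_force: [-0.2, 0.9, 0.1]
width: 0.0
```

```bash
python3 -c "
from p import *;s,M=rep()"
```

```text
t 16.55 press [-0.0026  0.1762] z 0.0231 F [-0.24  0.92  0.11] x [ 0.002 -0.002 -1.   ] yaw 1.628
Fpress -0.19 0.94
```

arm_command --series '[{"dp": [0,-0.02,0.003],"angular": [0,0,0],"gripper": 0},{"dp": [0,-0.02,0],"angular": [0,0,0],"gripper": 0},{"dp": [0,-0.02,0],"angular": [0,0,0],"gripper": 0},{"dp": [0,-0.02,0],"angular": [0,0,0],"gripper": 0},{"dp": [0,-0.02,0],"angular": [0,0,0],"gripper": 0},{"dp": [0,-0.02,0],"angular": [0,0,0],"gripper": 0},{"dp": [0,-0.02,0],"angular": [0,0,0],"gripper": 0},{"dp": [0,-0.012,0],"angular": [0,0,0],"gripper": 0}]'

```text
clock: 17.55
position: [0.5891, 0.0586, 0.0231]
ee_rot: [0.708, -0.021, 0.706, 0.02]
contact_force: [0.1, 1.2, 0.4]
width: -0.0
```

arm_command --series '[{"dp": [0,-0.008,0],"angular": [0,0,0],"gripper": 0},{"dp": [0,-0.007,0],"angular": [0,0,0],"gripper": 0},{"dp": [0,-0.007,0],"angular": [0,0,0],"gripper": 0},{"dp": [0,-0.007,0],"angular": [0,0,0],"gripper": 0},{"dp": [0,-0.007,0],"angular": [0,0,0],"gripper": 0},{"dp": [0,-0.007,0],"angular": [0,0,0],"gripper": 0},{"dp": [0,-0.007,0],"angular": [0,0,0],"gripper": 0},{"dp": [0,-0.007,0],"angular": [0,0,0],"gripper": 0}]'

```text
clock: 18.55
position: [0.5895, 0.0514, 0.0231]
ee_rot: [0.707, -0.021, 0.706, 0.02]
contact_force: [0.3, 2.3, -0.4]
width: -0.0001
```

```bash
python3 -c "
from p import *;s,M=rep()"
```

```text
t 18.55 press [-0.0025  0.1494] z 0.0231 F [ 0.31  2.28 -0.36] x [ 0.002 -0.001 -1.   ] yaw 1.628
Fpress 0.44 2.25
```

arm_command --series '[{"dp": [0,-0.005,0],"angular": [0,0,0],"gripper": 0},{"dp": [0,-0.005,0],"angular": [0,0,0],"gripper": 0},{"dp": [0,-0.005,0],"angular": [0,0,0],"gripper": 0},{"dp": [0,-0.005,0],"angular": [0,0,0],"gripper": 0},{"dp": [0,-0.005,0],"angular": [0,0,0],"gripper": 0},{"dp": [0,-0.005,0],"angular": [0,0,0],"gripper": 0},{"dp": [0,-0.005,0],"angular": [0,0,0],"gripper": 0},{"dp": [0,-0.005,0],"angular": [0,0,0],"gripper": 0}]'

```text
clock: 19.55
position: [0.5896, 0.049, 0.0232]
ee_rot: [0.708, -0.019, 0.706, 0.021]
contact_force: [-0.3, 4.8, -0.6]
width: -0.0001
```

```bash
python3 -c "
from p import *;s,M=rep()"
```

```text
t 19.55 press [-0.0026  0.147 ] z 0.0232 F [-0.3   4.75 -0.62] x [ 0.002  0.003 -1.   ] yaw 1.626
Fpress -0.02 4.76
```

arm_command --series '[{"dp": [0,-0.006,0],"angular": [0,0,0],"gripper": 0},{"dp": [0,-0.006,0],"angular": [0,0,0],"gripper": 0},{"dp": [0,-0.007,0],"angular": [0,0,0],"gripper": 0},{"dp": [0,-0.007,0],"angular": [0,0,0],"gripper": 0},{"dp": [0,-0.008,0],"angular": [0,0,0],"gripper": 0},{"dp": [0,-0.008,0],"angular": [0,0,0],"gripper": 0},{"dp": [0,-0.008,0],"angular": [0,0,0],"gripper": 0},{"dp": [0,-0.008,0],"angular": [0,0,0],"gripper": 0}]'

```text
clock: 20.55
position: [0.5896, 0.0493, 0.0233]
ee_rot: [0.708, -0.013, 0.706, 0.024]
contact_force: [1.2, 6.4, -0.3]
width: -0.0004
```

```bash
python3 -c "
from p import *;s,M=rep()"
```

```text
t 20.55 press [-0.0025  0.1473] z 0.0233 F [ 1.16  6.39 -0.34] x [ 0.002  0.015 -1.   ] yaw 1.623
Fpress 1.53 6.32
```

arm_command --series '[{"dp": [0,0.015,0],"angular": [0,0,0],"gripper": 0},{"dp": [0,0.05,0],"angular": [0,0,0],"gripper": 0},{"dp": [0,0.15,0],"angular": [0,0,0],"gripper": 0},{"dp": [-0.1,0.25,0],"angular": [0,0,0],"gripper": 0},{"dp": [-0.3,0.25,0],"angular": [0,0,0],"gripper": 0},{"dp": [-0.35,0.1,0],"angular": [0,0,0],"gripper": 0},{"dp": [-0.35,0,0],"angular": [0,0,0],"gripper": 0},{"dp": [-0.35,0,0],"angular": [0,0,0],"gripper": 0}]'

```text
clock: 21.55
position: [0.5809, 0.1502, 0.1989]
ee_rot: [0.704, -0.017, 0.709, 0.023]
contact_force: [0.8, -0.3, -0.3]
width: 0.0001
```

arm_command --series '[{"dp": [-0.2,0,-0.3],"angular": [0,0,0],"gripper": 0},{"dp": [0,0,-0.4],"angular": [0,0,0],"gripper": 0},{"dp": [0,0,-0.4],"angular": [0,0,0],"gripper": 0},{"dp": [0,0,-0.4],"angular": [0,0,0],"gripper": 0},{"dp": [0,0,0],"angular": [0,0,0],"gripper": 0},{"dp": [0,0,0],"angular": [0,0,0],"gripper": 0},{"dp": [0,0,0],"angular": [0,0,0],"gripper": 0},{"dp": [0,0,0],"angular": [0,0,0],"gripper": 0}]'

```text
clock: 22.55
position: [0.4003, 0.1442, 0.2285]
ee_rot: [0.709, -0.018, 0.704, 0.024]
contact_force: [0.7, 0.8, 0.6]
width: -0.0001
```

```bash
python3 - <<'E'
from p import *
rep();c=get_image('top');g=cv2.cvtColor(c['image'],cv2.COLOR_BGR2GRAY)
A=cv2.resize(c['image'][150:225,255:365],None,fx=7,fy=4*7//4,interpolation=cv2.INTER_CUBIC)
d=get_image('scene')
B=cv2.resize(d['image'][150:265,300:440],None,fx=5,fy=5,interpolation=cv2.INTER_CUBIC)
cv2.imwrite('pics/t3.png',A);cv2.imwrite('pics/s3.png',B)
for n,im,C in(('top',c,(170,200,280,345)),('scene',d,(190,235,310,400))):
    G=cv2.cvtColor(im['image'],cv2.COLOR_BGR2GRAY);r0,r1,c0,c1=C
    k,l,st,ce=cv2.connectedComponentsWithStats((G[r0:r1,c0:c1]<55).astype(np.uint8))
    for i in range(1,k):
        if st[i,4]>8:
            u,v=ce[i]+[c0,r0];print(n,st[i,4],(u.round(1),v.round(1)),'press',pr(ray(im,u,v,.064)).round(4))
E
```

```text
t 22.55 press [-0.1861  0.253 ] z 0.2285 F [0.68 0.78 0.63] x [ 0.007  0.009 -1.   ] yaw 1.631
Fpress 0.73 0.74
scene 753 (np.float64(326.1), np.float64(210.3)) press [-0.058   0.0287]
scene 24 (np.float64(315.2), np.float64(194.9)) press [-0.1235  0.0211]
scene 58 (np.float64(350.3), np.float64(216.9)) press [-0.0063  0.0859]
scene 37 (np.float64(361.5), np.float64(215.4)) press [0.0027 0.1194]
scene 212 (np.float64(373.8), np.float64(225.7)) press [0.0501 0.1368]
scene 39 (np.float64(341.4), np.float64(222.8)) press [0.0013 0.0525]
scene 51 (np.float64(322.2), np.float64(230.5)) press [ 0.002  -0.0109]
scene 26 (np.float64(330.8), np.float64(227.9)) press [0.0046 0.0162]
```

View pics/s3.png

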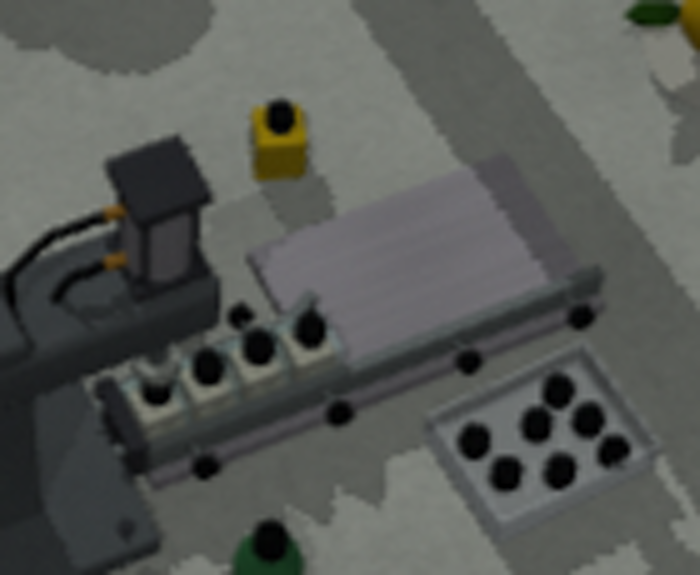

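View pics/t3.png

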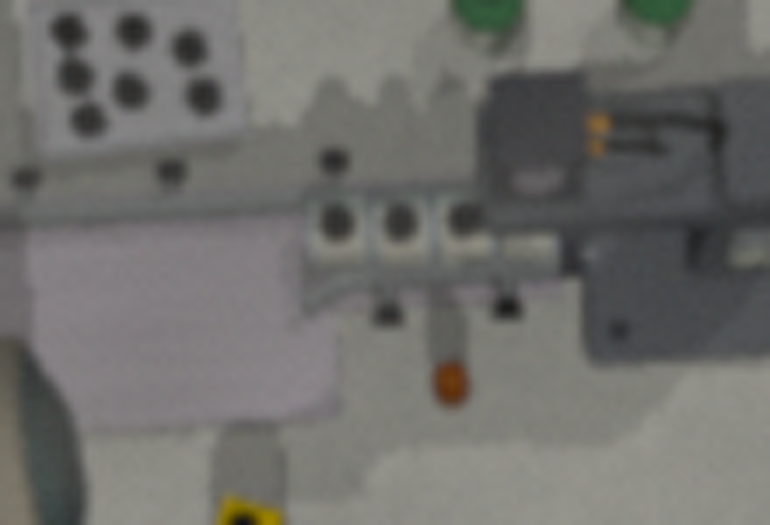

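Both views show all four bottles upright, in line and closed up, with the first against the stop under the pad. Cap y-positions are 16, 52, 86 and 119 mm against the expected 17, 51, 85 and 119. The bystanders in view look undisturbed.

```bash
python3 -c "
from rig import sign_off;print(sign_off())"
```

```text
the job is handed in; nothing more can be done
None
```

I slid bottle_4 across to the back fence with the closed fingertips. I then turned the tool 90° and pushed all four bottles along the rail at about 20 mm/s, creeping the last stretch until the train stopped. After that I drew the arm back well clear and handed in at about 22.6 s.

- **Position:** The train stopped with the fingertip at 147 mm from the stop, the value expected when all four are home. The last pictures show all four upright, in line and touching. Their caps measured 16, 52, 86 and 119 mm from the stop, against 17, 51, 85 and 119 mm nominal; those image readings are good to a few mm.
- **Forces:** The highest wrist force reading was about 6.5 N, taken at the ends of move calls, so a brief peak in between could have been higher.
- **Bystanders:** The tray, vial, yellow bottle and stock bottles looked undisturbed in the final crops. The strip fan, pencil cup, lemon dish and notebook were not re-checked, but the arm passed well clear of them.
- **Checks that disagreed:** None failed. The caps' across-lane positions, read from the coarse scene view, scattered from -6 to +5 mm. That is more than the lane's ±2 mm of play allows, so I put it down to pixel noise.

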